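Rock the ball feeder's seesaw gate over to the right-hand tray

TASK

The left tray of the bench feeder has its practice balls, so the three steel balls waiting in the lane must go to the right tray (left and right as the robot sees them). With a fingertip press down the raised right-hand green pad until the blue seesaw gate rocks fully over to the right, and only then push the red shutter tab to the left as far as it goes, so that the balls roll down the right chute into the right amber tray. Do not touch any ball or pick anything up, and leave everything else where it stands.

Things in the scene. Friction and masses are not known exactly. Their poses are not given: they have to be found in the camera images.
- feeder: Fixed white bench ball feeder, 490 mm wide (y). Origin on the table under the middle of the seesaw gate; +x away from the robot, uphill along the 30 mm wide feed lane; +y to the left (robot's view). At x = 55 mm the red shutter crosses the lane, whose side walls are there 128 mm high. From 84 mm left and right of the middle a chute (at most 80 mm high) slopes out to an amber tray
- gate (a joint): Blue seesaw gate: trough 160 mm long along feeder y, 46 mm wide, pivot along feeder x through the feeder's origin, 80 mm above the table. Radians: -0.25 = left end fully down (balls go left), +0.25 = right end down (balls go right). A brass weight on the sail at its middle (top 152 mm high) makes it tip by itself to the nearer stop; under 1 N on a pad moves it
- pad_right (a point): Middle of the top face of the gate's right-hand green press pad, 36 (feeder x) by 30 (feeder y) by 6 mm, on the robot's side of the trough: 48 mm nearer the robot than the feeder's origin, about 62 mm to its right. About 114 mm above the table when raised, 83 mm when down; free space below. An identical pad is mirrored on the left
- shutter (a joint): Red shutter across the feed lane, slides along feeder +y (to the left). Metres: 0 = shut, 0.040 = fully open (end stop); stays where it is left, moves with about 1 N
- tab (a point): Red upright tab of the shutter: middle of the top edge of its face that looks right, to the lane. 28 mm wide (feeder x), 5 mm thick (y), from 118 to 162 mm above the table; its origin moves with the shutter. When shut, this face is 53 mm from the lane's left wall; the gap is open from above down to the red stem (4 mm wide, top 128 mm above the table) joining tab and blade
- tray_right (a point): Middle of the inner floor of the right-hand amber tray, 4 mm above the table; inside 82 by 82 mm, walls 28 mm high, outer wall 60 mm; axes as the feeder's
- tray_left (a point): The same for the left-hand amber tray, which already holds two balls
- ball1_center (a point): Centre of waiting steel ball 1 (16 mm, 17 g), loose, in the feed lane uphill of the shutter
- ball2_center (a point): Centre of waiting steel ball 2 (16 mm, 17 g), loose, in the feed lane uphill of the shutter
- ball3_center (a point): Centre of waiting steel ball 3 (16 mm, 17 g), loose, in the feed lane uphill of the shutter
- ball1: Waiting steel ball 1; its origin turns with it, use the centre
- ball2: Waiting steel ball 2; its origin turns with it, use the centre
- ball3: Waiting steel ball 3; its origin turns with it, use the centre
- done1_center (a point): Centre of steel ball (16 mm) already in the left tray; stays there
- done2_center (a point): Centre of steel ball (16 mm) already in the left tray; stays there
- done1: Steel ball in the left tray; its origin turns with it, use the centre
- done2: Steel ball in the left tray; its origin turns with it, use the centre
- paper_cup: White paper-style cup, 72 mm across the rim, 85 mm high, stands behind the left chute; bystander, loose, origin at the middle of its underside
- bottle: Clear bottle with black cap, 56 mm across, 115 mm high, stands behind the right chute; bystander, loose, origin at the middle of its underside
- cork_disc: Cork disc, 90 mm across, 10 mm thick; bystander, loose, origin at the middle of its underside
- marker: Black marker pen, 120 by 13 by 15 mm, along its x; bystander, loose, origin at the middle of its underside
- tweezers: Green tweezers, 130 by 16 by 8 mm, along its x, lying flat; bystander, loose, origin at the middle of its underside
- phone: Black phone lying flat, 150 by 72 by 9 mm; bystander, loose, origin at the middle of its underside
- beige_cup: Beige cup, 76 mm across the rim, 100 mm high; bystander, loose, origin at the middle of its underside

How it is judged:
By the outcome, as a careful person would: the job done as asked, in the order asked, and still so for the second after the job is handed in, with the robot touching nothing.
It also fails if it takes over 42 s, if anything falls off the work surface, if the arm or the gripper's body presses on something with over 40 N, if the wrist force passes 120 N, or if a joint passes its speed limit or range.

ROBOT

A 7-joint arm with a two-finger parallel gripper is mounted at the origin on the work surface. World frame = base frame: x ahead of the robot, y to its left, z up, the work surface at z = 0. Lengths are in m, angles in rad, forces in N, time in s.
With the tool pointing down it reaches from about 0.35 to 0.9 m from the base axis. Payload 19.9 kg.
Tool frame: the origin (TCP) lies between the finger pads; the fingertips stand 22 mm ahead of it and the grasp point (between the pads) lies 3 mm ahead of it (ctrl.finger_overhang is the distance from the TCP to the fingertips, in m); z points along the fingers, y is the line along which they close (so a half turn about z gives the same grasp; the last joint's range is limited). The gripper opens to 85 mm and grips with 20 to 120 N. Pads are 22 mm wide; open, the fingers measure 114 mm over their backs; the gripper's body (76 mm by 85 mm) begins 54 mm behind the grasp point. The pads swing forward as they close: fully open they stand 13 mm farther back than shut.
Start: joints at [-1.325, 0.417, -0.01, 1.614, 0.005, 1.111, -0.053], TCP at [0.177, 0.599, 0.253] pointing down, gripper open.
Joint ranges: [-2.81, 2.81], [-0.39, 2.02], [-1.27, 1.25], [0.06, 2.57], [-1.19, 4.33], [0.19, 2], [-2.82, 2.82]. Speed limits (rad/s): [1.89, 1.89, 2.39, 2.39, 3.01, 3.01, 3.01].

INTERFACE

Orientations are given as a unit quaternion [x, y, z, w].
In Python, from bench import monitor, vision, sign_off, ctrl gives the robot as it stands.
- The arm moves only by the tool servo_tool, never from a script. Its argument "motion" is a list of rows, each an object of numbers: "claw": the gripper command: -1 is shut, 1 is fully open, values between are in proportion; "tx", "ty", "tz": the shift along the tool's x, y, z in units of 30 mm (1.0 is 30 mm); "yaw": the turn about the tool's z in degrees. A call has 1 to 10 rows; each row is the pose to reach, as a shift and turn from the pose commanded when the call began, along the tool's axes at that moment; what a row does not reach only later rows make up. A row lasts 1/12 s, in which the tool goes at most 41.7 mm and 7.16 degrees, less where a joint would pass 70% of its speed; a pose out of reach is approached as far as the arm can. A call with a gripper value outside its range is refused whole. The fingers move at their own pace and stop on an object; "squeeze" is the grip in N (left out, the last holds). Time passes only in rows, so rows that repeat a pose let the fingers close. It gives the time, the measured TCP pose, the force, the opening and the grip force at its end, in the units of the state.
- monitor.get_obs(): the state, without advancing time (a new reading comes with each control period).
- vision.camera(name): name is "side" or "top" or "wrist"; returns a dict with "pixels" (400x640x3 uint8, red, green, blue), "range_z" (400x640 float32, m along the optical axis (not along the pixel's ray), 0 where there is no reading), "fx", "fy", "cx", "cy" (pixels), "R" (3x3) and "t" (3): a world point X has camera coordinates R X + t. Camera axes: x right, y down, z forward; pixel columns grow to the right and rows downward; lengths in m; the calibration is good to about 2 mm. A picture is of the moment at which its call begins.
- sign_off(): hands the job in; it is judged then, once.
The state is a dict: "time": time; "qpos": joint angles; "joint_vel": joint speeds; "tau": joint torques, N m; "tool_pos": TCP position; "tool_rot": TCP orientation; "force": force on the tool from outside, world axes, zero at the start; "wrist_torque": the same for the moment, N m; "finger_gap": finger opening in m; "grasp_force": force on a finger pad.
Only numpy, scipy, OpenCV 4.12 (cv2) and the standard library are available. Lean on these libraries where they do the work, as an engineer would, in place of code of your own. Each camera call takes 0.05 s, during which the arm holds its last target. There are 200 camera calls.

## Working session

There is one attempt and no reset: what is moved stays moved. The work goes in short steps, Python scripts to look and compute and a tool call to move; the robot and the scene stay as the last step left them, time stands still between calls to the robot, and variables do not carry over. Pictures are saved under pics/ and viewed, at most 10 in all, crops included, and the job is handed in when it is done.

Besides the shell and the picture viewer there is one more tool, called after "Emit:" as name(argument=value, ...) on one line, values as JSON. servo_tool: Moves the arm, as the interface text tells. Its arguments: {"type":"object","properties":{"motion":{"type":"array"},"squeeze":{"type":"number"}},"required":["motion"]}

```bash
mkdir -p pics; cat > h.py <<'E'
import numpy as np, cv2
from bench import monitor, vision, ctrl
def save(c,n): cv2.imwrite(f'pics/{n}.png',c['pixels'][:,:,::-1])
def world(c,mask):
    v,u=np.nonzero(mask&(c['range_z']>0)); z=c['range_z'][v,u]
    P=np.stack([(u-c['cx'])/c['fx']*z,(v-c['cy'])/c['fy']*z,z],1)
    return (P-c['t'])@c['R']
def hsv(c): return cv2.cvtColor(c['pixels'],cv2.COLOR_RGB2HSV)
E
python3 - <<'E'
from h import *
o=monitor.get_obs(); print(o['tool_pos'],o['tool_rot'],o['time'],ctrl.finger_overhang)
for n in('top','side'):
    c=vision.camera(n); save(c,n+'0'); np.savez(n+'0.npz',**c); print(n,c['R'].round(3).tolist(),c['t'],c['fx'])
E
```

```text
[0.17671771 0.59914852 0.25265732] [ 1.42911673e-01  9.89735245e-01 -6.28437683e-04 -5.37028612e-05] 0.0 0.022
top [[-0.015, -1.0, -0.022], [-0.991, 0.018, -0.131], [0.132, 0.019, -0.991]] [0.02452277 0.57413244 1.35715227] 408.9918783762881
side [[0.829, -0.559, 0.005], [-0.392, -0.587, -0.708], [0.399, 0.585, -0.706]] [-0.45753006  0.32515518  1.31397364] 458.3770081603936
```

```bash
python3 -c "
import cv2,numpy as np
a=cv2.imread('pics/top0.png');b=cv2.imread('pics/side0.png')
cv2.imwrite('pics/b0.png',cv2.resize(np.vstack([a,b]),(800,1000))[:, :]) "; ls pics
```

```text
b0.png
side0.png
top0.png
```

View pics/top0.png

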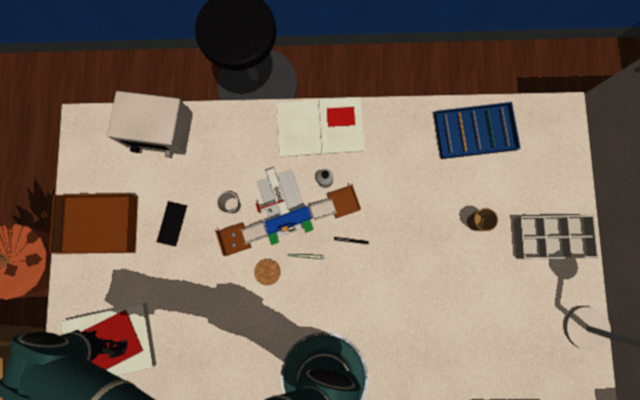

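View pics/side0.png

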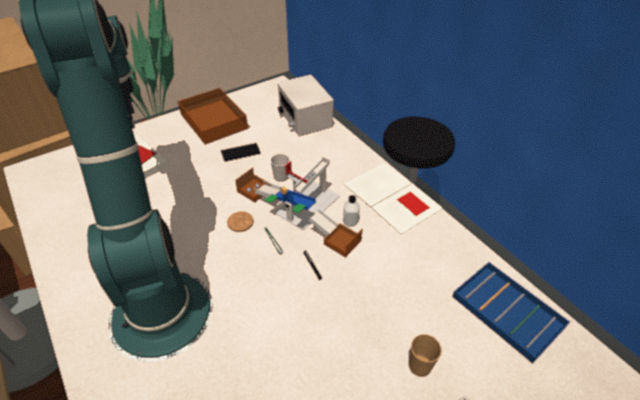

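The top view shows the feeder centred near (290,218), with its trays at (232,238) on the left and (343,200) on the right. The green pads are at (274,238) and (307,225), and the red tab is near (268,207). Next I'll measure these by colour and depth.

```bash
python3 - <<'E'
from h import *
for n,(u0,u1,v0,v1) in {'top':(210,365,160,260),'side':(230,365,150,260)}.items():
    c=dict(np.load(n+'0.npz')); H=hsv(c); h,s,v=H[...,0].astype(int),H[...,1],H[...,2]
    roi=np.zeros(h.shape,bool); roi[v0:v1,u0:u1]=1
    for k,m in {'green':(h>45)&(h<85)&(s>90),'blue':(h>100)&(h<125)&(s>120),'red':((h<4)|(h>174))&(s>130)&(v>70),'amber':(h>5)&(h<18)&(s>120)}.items():
        nn,L,st,ce=cv2.connectedComponentsWithStats((m&roi).astype(np.uint8))
        for i in range(1,nn):
            if st[i,4]<6: continue
            P=world(c,L==i); 
            print(n,k,st[i].tolist(),'med',np.median(P,0).round(3),'min',P.min(0).round(3),'max',P.max(0).round(3))
    cv2.imwrite(f'pics/{n}z.png',cv2.resize(c['pixels'][v0:v1,u0:u1,::-1],None,fx=5,fy=5,interpolation=cv2.INTER_CUBIC))
E
```

```text
top green [302, 220, 11, 12, 90] med [0.497 0.044 0.113] min [0.478 0.028 0.   ] max [0.513 0.066 0.122]
top green [268, 233, 10, 12, 80] med [0.459 0.157 0.081] min [0.44  0.143 0.073] max [0.476 0.175 0.091]
top blue [265, 207, 46, 28, 595] med [0.519 0.105 0.085] min [ 0.473  0.034 -0.006] max [0.57  0.192 0.143]
top red [278, 200, 5, 3, 8] med [0.577 0.129 0.122] min [0.572 0.124 0.108] max [0.58  0.137 0.132]
top red [256, 202, 20, 10, 40] med [0.558 0.192 0.129] min [0.54  0.145 0.1  ] max [0.574 0.201 0.166]
top amber [327, 185, 33, 33, 649] med [ 0.588 -0.083  0.004] min [ 0.53  -0.131 -0.009] max [ 0.643 -0.023  0.067]
top amber [216, 223, 35, 32, 652] med [0.459 0.313 0.005] min [ 0.41   0.243 -0.005] max [0.517 0.354 0.066]
top amber [281, 227, 7, 5, 21] med [0.483 0.115 0.147] min [0.477 0.105 0.132] max [0.491 0.125 0.15 ]
side green [265, 195, 12, 7, 57] med [0.455 0.156 0.085] min [0.438 0.139 0.069] max [0.478 0.173 0.091]
side green [292, 204, 13, 8, 67] med [0.494 0.042 0.114] min [0.475 0.027 0.107] max [0.514 0.062 0.12 ]
side blue [277, 191, 38, 18, 333] med [0.523 0.094 0.097] min [0.48  0.034 0.064] max [0.56  0.182 0.144]
side red [286, 162, 15, 17, 69] med [0.554 0.195 0.132] min [0.54  0.146 0.115] max [0.567 0.203 0.166]
side red [302, 179, 5, 3, 10] med [0.574 0.132 0.125] min [0.569 0.126 0.118] max [0.579 0.138 0.129]
side amber [237, 169, 27, 32, 456] med [0.449 0.331 0.018] min [ 0.408  0.241 -0.003] max [0.503 0.358 0.063]
side amber [281, 187, 6, 7, 26] med [0.481 0.111 0.144] min [0.476 0.102 0.132] max [0.489 0.119 0.153]
side amber [230, 212, 23, 19, 351] med [0.348 0.183 0.011] min [0.305 0.144 0.003] max [0.389 0.231 0.018]
side amber [324, 224, 38, 32, 692] med [ 0.584 -0.074  0.014] min [ 0.53  -0.134 -0.002] max [ 0.635 -0.021  0.067]
```

View pics/topz.png

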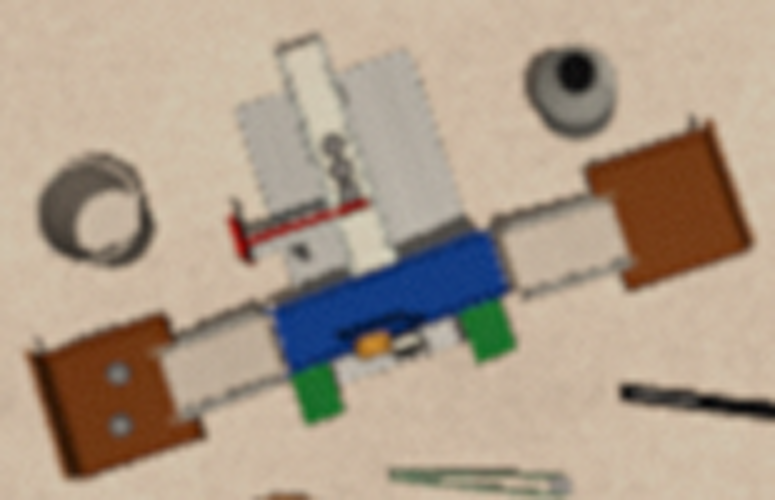

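View pics/sidez.png

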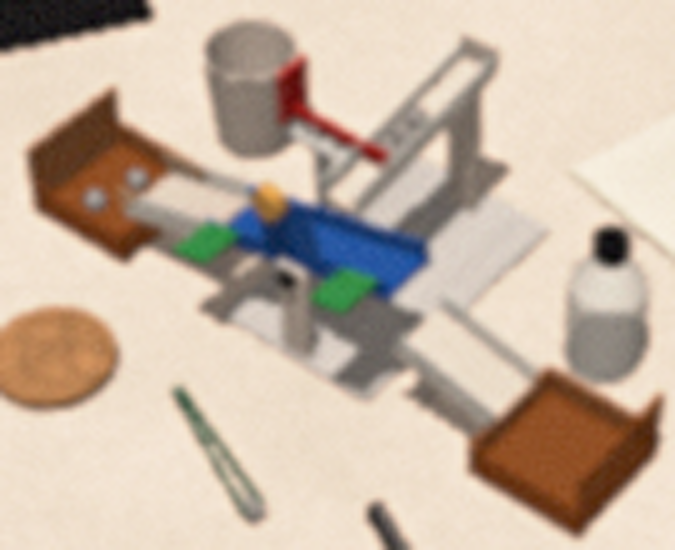

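Both views agree. In the crops the right pad is raised, with its top at about (0.496, 0.043, 0.114), and the left pad is down at (0.457, 0.157, 0.083). The feeder is yawed about 18.7° with its origin near (0.522, 0.115). The red tab is near (0.556, 0.195), and the space between it and the lane is clear. I'll move in with the fingers shut, turning −35° so that tool y lies along feeder y.

Emit:
servo_tool(motion=[{"claw": -1,"tx": -0.4,"ty": -0.4,"tz": 0,"yaw": -2},{"claw": -1,"tx": -1.2,"ty": -1.15,"tz": 0,"yaw": -6},{"claw": -1,"tx": -2.1,"ty": -2.0,"tz": 0,"yaw": -11},{"claw": -1,"tx": -3.0,"ty": -2.9,"tz": 0,"yaw": -16},{"claw": -1,"tx": -3.9,"ty": -3.75,"tz": 0,"yaw": -21},{"claw": -1,"tx": -4.8,"ty": -4.6,"tz": 0,"yaw": -26},{"claw": -1,"tx": -5.7,"ty": -5.5,"tz": 0,"yaw": -30},{"claw": -1,"tx": -6.6,"ty": -6.3,"tz": 0,"yaw": -33},{"claw": -1,"tx": -7.3,"ty": -7.0,"tz": 0,"yaw": -35},{"claw": -1,"tx": -7.75,"ty": -7.43,"tz": 0,"yaw": -35}])

```text
time: 0.93
tool_pos: [0.338, 0.3169, 0.2532]
tool_rot: [-0.161, 0.987, -0.0, -0.0]
force: [-0.5, 0.2, -0.5]
finger_gap: 0.0001
grasp_force: 0.0
```

Emit:
servo_tool(motion=[{"tx": -0.1,"ty": -0.6},{"tx": -0.3,"ty": -1.7},{"tx": -0.6,"ty": -3.0},{"tx": -0.85,"ty": -4.3},{"tx": -1.1,"ty": -5.6},{"tx": -1.4,"ty": -6.9},{"tx": -1.65,"ty": -8.2},{"tx": -1.9,"ty": -9.4},{"tx": -2.05,"ty": -10.2},{"tx": -2.09,"ty": -10.53}])

```text
$.motion[0]: bad value
```

```bash
python3 - <<'E'
from h import *
c=vision.camera('wrist'); save(c,'w0'); o=monitor.get_obs(); print(o['tool_pos'],o['tool_rot'])
H=hsv(c); h,s,v=H[...,0].astype(int),H[...,1],H[...,2]
for k,m in {'green':(h>45)&(h<85)&(s>90),'red':((h<4)|(h>174))&(s>130)&(v>70)}.items():
    nn,L,st,ce=cv2.connectedComponentsWithStats(m.astype(np.uint8))
    for i in range(1,nn):
        if st[i,4]<200: continue
        P=world(c,L==i); print(k,st[i].tolist(),np.median(P,0).round(4),P.min(0).round(3),P.max(0).round(3))
E
```

```text
[0.3394128  0.31500311 0.25326246] [-1.59057408e-01  9.87269162e-01 -5.76523671e-04  1.00301589e-04]
green [28, 127, 109, 50, 440] [0.4013 0.0655 0.0081] [ 0.387 -0.002  0.001] [0.407 0.117 0.01 ]
green [106, 236, 40, 37, 1191] [0.4564 0.1574 0.0832] [0.437 0.1   0.006] [0.52  0.176 0.088]
red [31, 368, 23, 16, 235] [0.5742 0.1255 0.125 ] [0.345 0.117 0.115] [0.589 0.256 0.317]
```

View pics/w0.png

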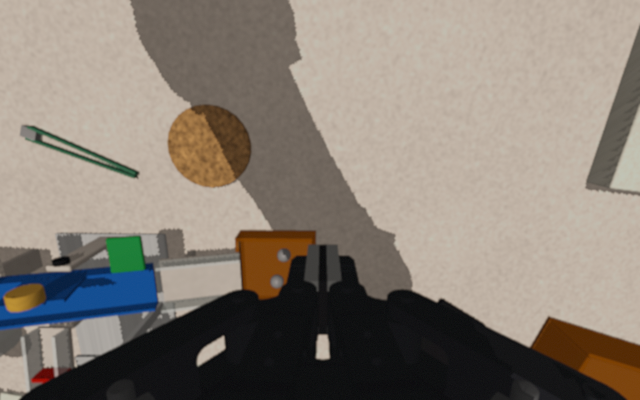

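The wrist view shows the shut fingertips near (322,250), the left pad at (126,254) and the left tray at (275,262). The move was refused because every row needs all its keys, so I'll resend it in full.

Emit:
servo_tool(motion=[{"claw": -1,"tx": -0.1,"ty": -0.6,"tz": 0,"yaw": 0},{"claw": -1,"tx": -0.3,"ty": -1.7,"tz": 0,"yaw": 0},{"claw": -1,"tx": -0.6,"ty": -3.0,"tz": 0,"yaw": 0},{"claw": -1,"tx": -0.85,"ty": -4.3,"tz": 0,"yaw": 0},{"claw": -1,"tx": -1.1,"ty": -5.6,"tz": 0,"yaw": 0},{"claw": -1,"tx": -1.4,"ty": -6.9,"tz": 0,"yaw": 0},{"claw": -1,"tx": -1.65,"ty": -8.2,"tz": 0,"yaw": 0},{"claw": -1,"tx": -1.9,"ty": -9.4,"tz": 0,"yaw": 0},{"claw": -1,"tx": -2.05,"ty": -10.2,"tz": 0,"yaw": 0},{"claw": -1,"tx": -2.1,"ty": -10.4,"tz": 0,"yaw": 0}])

```text
time: 1.82
tool_pos: [0.4971, 0.0403, 0.2532]
tool_rot: [-0.159, 0.987, -0.001, 0.0]
force: [-0.6, -0.2, -0.7]
finger_gap: 0.0003
grasp_force: 0.0
```

```bash
python3 - <<'E'
from h import *
c=vision.camera('wrist'); save(c,'w1'); o=monitor.get_obs(); print(o['tool_pos'],o['tool_rot'])
H=hsv(c); h,s,v=H[...,0].astype(int),H[...,1],H[...,2]
for k,m in {'green':(h>45)&(h<85)&(s>90),'red':((h<4)|(h>174))&(s>130)&(v>70)}.items():
    nn,L,st,ce=cv2.connectedComponentsWithStats(m.astype(np.uint8))
    for i in range(1,nn):
        if st[i,4]<200: continue
        P=world(c,L==i); print(k,st[i].tolist(),np.median(P,0).round(4),P.min(0).round(3),P.max(0).round(3))
E
```

```text
[0.49682975 0.04132824 0.25309787] [-1.59272717e-01  9.87234475e-01 -5.24210013e-04 -1.32638734e-04]
green [444, 171, 33, 39, 1083] [0.4577 0.155  0.0838] [0.438 0.138 0.079] [0.478 0.175 0.088]
green [310, 176, 36, 43, 1457] [0.4942 0.0422 0.1141] [0.474 0.024 0.102] [0.517 0.061 0.119]
red [460, 302, 47, 34, 520] [0.5421 0.1925 0.1375] [0.471 0.073 0.066] [0.59  0.277 0.3  ]
```

View pics/w1.png

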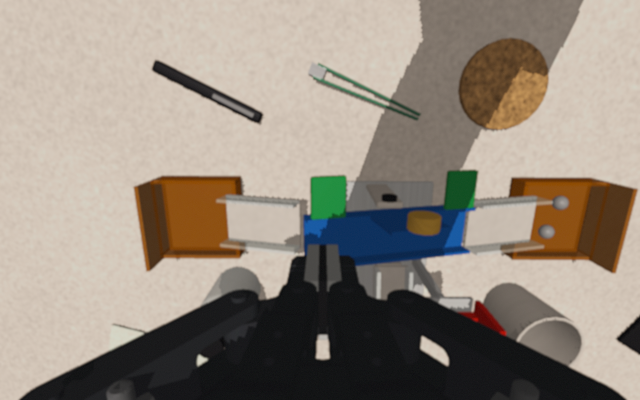

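The wrist view shows the raised right pad at (328,197), just in front of the fingertips at (322,250), and the sail weight at (424,222). I'll descend and press.

Emit:
servo_tool(motion=[{"claw": -1,"tx": 0.1,"ty": -0.05,"tz": 0.6,"yaw": 0},{"claw": -1,"tx": 0.1,"ty": -0.05,"tz": 1.7,"yaw": 0},{"claw": -1,"tx": 0.1,"ty": -0.05,"tz": 2.8,"yaw": 0},{"claw": -1,"tx": 0.1,"ty": -0.05,"tz": 3.5,"yaw": 0},{"claw": -1,"tx": 0.1,"ty": -0.05,"tz": 3.8,"yaw": 0},{"claw": -1,"tx": 0.1,"ty": -0.05,"tz": 4.0,"yaw": 0},{"claw": -1,"tx": 0.1,"ty": -0.05,"tz": 4.2,"yaw": 0},{"claw": -1,"tx": 0.1,"ty": -0.05,"tz": 4.4,"yaw": 0},{"claw": -1,"tx": 0.1,"ty": -0.05,"tz": 4.6,"yaw": 0},{"claw": -1,"tx": 0.1,"ty": -0.05,"tz": 4.7,"yaw": 0}])

```text
time: 2.7
tool_pos: [0.4937, 0.0419, 0.1122]
tool_rot: [-0.161, 0.987, -0.0, 0.0]
force: [-2.1, -8.2, 20.2]
finger_gap: 0.0003
grasp_force: 4.5
```

Emit:
servo_tool(motion=[{"claw": -1,"tx": 0,"ty": 0,"tz": 0.05,"yaw": 0},{"claw": -1,"tx": 0,"ty": 0,"tz": 0.1,"yaw": 0},{"claw": -1,"tx": 0,"ty": 0,"tz": 0.1,"yaw": 0},{"claw": -1,"tx": 0,"ty": 0,"tz": 0.1,"yaw": 0}])

```text
time: 3.03
tool_pos: [0.4952, 0.0405, 0.1109]
tool_rot: [-0.16, 0.987, -0.001, 0.002]
force: [0.4, -10.6, 20.6]
finger_gap: -0.0001
grasp_force: 2.6
```

```bash
cat > look.py <<'E'
from h import *
import sys
c=vision.camera('side'); cv2.imwrite(f'pics/{sys.argv[1]}.png',cv2.resize(c['pixels'][150:260,230:365,::-1],None,fx=5,fy=5,interpolation=cv2.INTER_CUBIC))
o=monitor.get_obs(); print(o['time'],o['tool_pos'],o['force'])
H=hsv(c); h,s,v=H[...,0].astype(int),H[...,1],H[...,2]
roi=np.zeros(h.shape,bool); roi[150:260,230:365]=1
for k,m in {'green':(h>45)&(h<85)&(s>90),'red':((h<4)|(h>174))&(s>130)&(v>70)}.items():
    nn,L,st,ce=cv2.connectedComponentsWithStats((m&roi).astype(np.uint8))
    for i in range(1,nn):
        if st[i,4]<8: continue
        P=world(c,L==i); print(k,st[i].tolist(),np.median(P,0).round(4),P.max(0).round(3))
E
python3 look.py s1
```

```text
3.0833 [0.49525943 0.04049024 0.11096757] [ 0.39813124 -9.98393989 20.08782067]
green [291, 164, 5, 5, 8] [0.4638 0.0077 0.3282] [0.467 0.013 0.332]
green [267, 189, 11, 9, 53] [0.4597 0.1489 0.1108] [0.476 0.167 0.114]
green [294, 212, 13, 8, 53] [0.4922 0.0314 0.0869] [0.513 0.047 0.097]
```

View pics/s1.png

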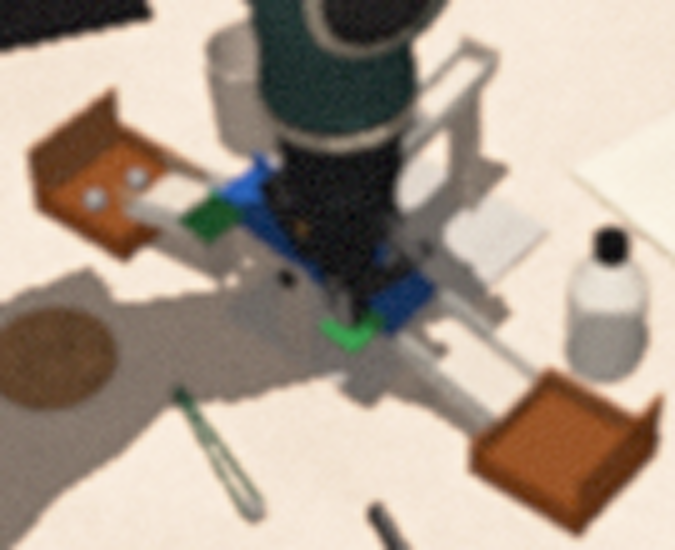

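In the side crop the gate has rocked over. The left pad is now up at about (210,215) in the crop, z about 0.111, and the right pad is down at (350,335). I'll lift off and look again.

Emit:
servo_tool(motion=[{"claw": -1,"tx": 0,"ty": 0,"tz": -0.2,"yaw": 0},{"claw": -1,"tx": 0,"ty": 0,"tz": -0.7,"yaw": 0},{"claw": -1,"tx": 0,"ty": 0,"tz": -1.6,"yaw": 0},{"claw": -1,"tx": 0,"ty": 0,"tz": -2.6,"yaw": 0},{"claw": -1,"tx": 0,"ty": 0,"tz": -3.6,"yaw": 0},{"claw": -1,"tx": 0,"ty": 0,"tz": -4.4,"yaw": 0},{"claw": -1,"tx": 0,"ty": 0,"tz": -4.8,"yaw": 0},{"claw": -1,"tx": 0,"ty": 0,"tz": -4.8,"yaw": 0}])

```text
time: 3.75
tool_pos: [0.4946, 0.0421, 0.2564]
tool_rot: [-0.161, 0.987, 0.0, 0.002]
force: [0.5, 1.5, 0.3]
finger_gap: 0.0
grasp_force: 0.0
```

```bash
python3 look.py s2; python3 - <<'E'
from h import *
ex=np.array([.948,.319]);ey=np.array([-.319,.948]);o=np.array([.5217,.115])
def red(c,roi):
    H=hsv(c);h,s,v=H[...,0].astype(int),H[...,1],H[...,2]
    m=((h<6)|(h>172))&(s>110)&(v>60); r=np.zeros(m.shape,bool); r[roi[2]:roi[3],roi[0]:roi[1]]=1
    P=world(c,m&r); return np.c_[(P[:,:2]-o)@ex,(P[:,:2]-o)@ey,P[:,2]]
for n,roi in (('top',(250,285,195,220)),('side',(280,312,155,190))):
    F=red(dict(np.load(n+'0.npz')),roi); F=F[F[:,2]>.135]; print(n,len(F),np.median(F,0).round(4),np.percentile(F,[5,95],axis=0).round(4).tolist())
c=vision.camera('wrist'); G=world(c,hsv(c)[...,2]>-1)
H=hsv(c);h,s,v=H[...,0].astype(int),H[...,1],H[...,2];g=(h>45)&(h<85)&(s>90)
nn,L,st,ce=cv2.connectedComponentsWithStats(g.astype(np.uint8))
for i in range(1,nn):
    if st[i,4]>200: print('wrist green',np.median(world(c,L==i),0).round(4))
c=dict(np.load('side0.npz'))  # lane left wall location: white pts x_f 45..65, z~.12-.135
c2=dict(np.load('top0.npz'))
P=np.vstack([world(c2,hsv(c2)[...,2]>-1),world(c,hsv(c)[...,2]>-1)]);F=np.c_[(P[:,:2]-o)@ex,(P[:,:2]-o)@ey,P[:,2]]
k=(F[:,0]>.02)&(F[:,0]<.09)&(abs(F[:,1])<.05)&(F[:,2]>.115)&(F[:,2]<.15); print('lane',np.percentile(F[k],[2,50,98],axis=0).round(4).tolist())
E
```

```text
3.8 [0.49392026 0.04205149 0.2546408 ] [-0.04685219 -0.44538347 -0.40202763]
green [268, 189, 11, 9, 54] [0.4612 0.1481 0.1145] [0.48  0.164 0.119]
green [295, 210, 12, 11, 82] [0.4962 0.0342 0.0841] [0.515 0.063 0.091]
red [286, 165, 7, 9, 44] [0.5488 0.1945 0.1355] [0.632 0.321 0.284]
red [303, 179, 4, 3, 8] [0.5737 0.1294 0.1262] [0.576 0.138 0.131]
top 20 [0.0536 0.067  0.1575] [[0.0428, 0.0658, 0.1438], [0.0659, 0.0704, 0.1645]]
side 42 [0.0529 0.069  0.1495] [[0.042, 0.0665, 0.1366], [0.065, 0.0723, 0.1653]]
wrist green [0.4968 0.0351 0.0834]
wrist green [0.4599 0.1481 0.1137]
lane [[0.0232, -0.0203, 0.1156], [0.0591, -0.0021, 0.1265], [0.0886, 0.0437, 0.1334]]
```

The gate is fully right: the pads read 0.083 m (right) and 0.114 m (left). The tab face is at feeder (0.0535, 0.068). I'll move above the gap at feeder (0.0535, 0.043).

Emit:
servo_tool(motion=[{"claw": -1,"tx": -0.4,"ty": 0.4,"tz": 0,"yaw": 0},{"claw": -1,"tx": -1.1,"ty": 1.1,"tz": 0,"yaw": 0},{"claw": -1,"tx": -1.9,"ty": 1.9,"tz": 0,"yaw": 0},{"claw": -1,"tx": -2.7,"ty": 2.7,"tz": 0,"yaw": 0},{"claw": -1,"tx": -3.2,"ty": 3.2,"tz": 0,"yaw": 0},{"claw": -1,"tx": -3.44,"ty": 3.45,"tz": 0,"yaw": 0},{"claw": -1,"tx": -3.44,"ty": 3.45,"tz": 0,"yaw": 0},{"claw": -1,"tx": -3.44,"ty": 3.45,"tz": 0,"yaw": 0}])

```text
time: 4.52
tool_pos: [0.5579, 0.1724, 0.2522]
tool_rot: [-0.161, 0.987, -0.0, -0.001]
force: [-0.2, -0.1, -0.6]
finger_gap: 0.0001
grasp_force: 0.0
```

```bash
python3 - <<'E'
from h import *
ex=np.array([.948,.319]);ey=np.array([-.319,.948]);o=np.array([.5217,.115])
c=vision.camera('wrist'); save(c,'w2'); s=monitor.get_obs(); p=s['tool_pos']; print(p,s['tool_rot'],(p[:2]-o)@ex,(p[:2]-o)@ey)
H=hsv(c);h,S,v=H[...,0].astype(int),H[...,1],H[...,2]
P=world(c,((h<6)|(h>172))&(S>110)&(v>60)); F=np.c_[(P[:,:2]-o)@ex,(P[:,:2]-o)@ey,P[:,2]]
F=F[(F[:,2]>.1)&(F[:,2]<.175)&(abs(F[:,1])<.2)&(abs(F[:,0])<.2)]; print(len(F),np.percentile(F,[5,50,95],axis=0).round(4).tolist())
E
```

```text
[0.55792421 0.17173334 0.25262429] [-1.60873915e-01  9.86974708e-01 -3.79871126e-04 -6.04318437e-04] 0.05243848748787526 0.04222768480522444
1259 [[0.0419, -0.0089, 0.1228], [0.0539, 0.0554, 0.1285], [0.064, 0.0699, 0.1624]]
```

View pics/w2.png

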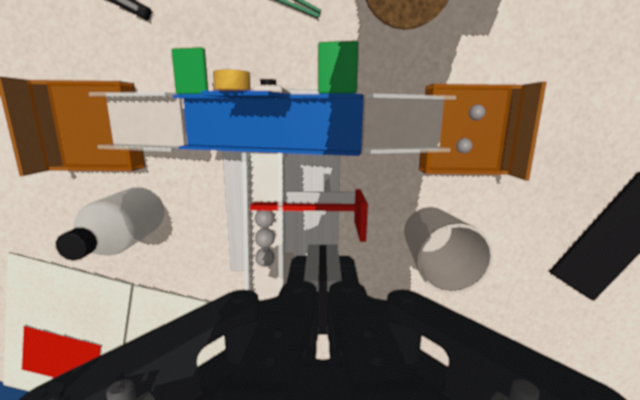

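The wrist view shows the gate tipped right, with the sail weight at (231,80). The three balls wait behind the red blade at (264,237), and the fingertips (322,250) hang over the gap between the lane and the tab (361,215). Now I'll descend and push left.

Emit:
servo_tool(motion=[{"claw": -1,"tx": 0,"ty": 0,"tz": 0.5,"yaw": 0},{"claw": -1,"tx": 0,"ty": 0,"tz": 1.3,"yaw": 0},{"claw": -1,"tx": 0,"ty": 0,"tz": 2.1,"yaw": 0},{"claw": -1,"tx": 0,"ty": 0,"tz": 2.7,"yaw": 0},{"claw": -1,"tx": 0,"ty": 0,"tz": 3.0,"yaw": 0},{"claw": -1,"tx": 0,"ty": 0,"tz": 3.1,"yaw": 0},{"claw": -1,"tx": 0,"ty": 0,"tz": 3.1,"yaw": 0}])

```text
time: 5.15
tool_pos: [0.5583, 0.1721, 0.1604]
tool_rot: [-0.161, 0.987, -0.0, -0.0]
force: [0.6, -0.1, -0.5]
finger_gap: 0.0002
grasp_force: 0.0
```

Emit:
servo_tool(motion=[{"claw": -1,"tx": 0,"ty": 0.15,"tz": 0,"yaw": 0},{"claw": -1,"tx": 0,"ty": 0.35,"tz": 0,"yaw": 0},{"claw": -1,"tx": 0,"ty": 0.55,"tz": 0,"yaw": 0},{"claw": -1,"tx": 0,"ty": 0.75,"tz": 0,"yaw": 0},{"claw": -1,"tx": 0,"ty": 0.95,"tz": 0,"yaw": 0},{"claw": -1,"tx": 0,"ty": 1.15,"tz": 0,"yaw": 0},{"claw": -1,"tx": 0,"ty": 1.35,"tz": 0,"yaw": 0},{"claw": -1,"tx": 0,"ty": 1.5,"tz": 0,"yaw": 0},{"claw": -1,"tx": 0,"ty": 1.6,"tz": 0,"yaw": 0},{"claw": -1,"tx": 0,"ty": 1.65,"tz": 0,"yaw": 0}])

```text
time: 5.98
tool_pos: [0.543, 0.2185, 0.1602]
tool_rot: [-0.161, 0.987, -0.001, 0.0]
force: [5.3, -14.4, 0.8]
finger_gap: 0.0001
grasp_force: 7.3
```

Emit:
servo_tool(motion=[{"claw": -1,"tx": 0,"ty": 0.05,"tz": 0,"yaw": 0},{"claw": -1,"tx": 0,"ty": 0.1,"tz": 0,"yaw": 0},{"claw": -1,"tx": 0,"ty": 0.1,"tz": 0,"yaw": 0}])

```text
time: 6.23
tool_pos: [0.5429, 0.2187, 0.1602]
tool_rot: [-0.16, 0.987, -0.002, 0.0]
force: [7.6, -19.6, 1.4]
finger_gap: 0.0004
grasp_force: 10.9
```

The force rises with no further travel, so the tab is at its end stop. I'll back off, lift and check.

Emit:
servo_tool(motion=[{"claw": -1,"tx": 0,"ty": -0.2,"tz": 0,"yaw": 0},{"claw": -1,"tx": 0,"ty": -0.5,"tz": 0,"yaw": 0},{"claw": -1,"tx": 0,"ty": -0.5,"tz": -0.5,"yaw": 0},{"claw": -1,"tx": 0,"ty": -0.5,"tz": -1.4,"yaw": 0},{"claw": -1,"tx": 0,"ty": -0.5,"tz": -2.4,"yaw": 0},{"claw": -1,"tx": 0,"ty": -0.5,"tz": -3.0,"yaw": 0},{"claw": -1,"tx": 0,"ty": -0.5,"tz": -3.2,"yaw": 0},{"claw": -1,"tx": 0,"ty": -0.5,"tz": -3.2,"yaw": 0},{"claw": -1,"tx": 0,"ty": -0.5,"tz": -3.2,"yaw": 0},{"claw": -1,"tx": 0,"ty": -0.5,"tz": -3.2,"yaw": 0}])

```text
time: 7.07
tool_pos: [0.5458, 0.2082, 0.2549]
tool_rot: [-0.161, 0.987, -0.0, -0.001]
force: [-0.1, -0.2, -0.7]
finger_gap: 0.0001
grasp_force: 0.0
```

Emit:
servo_tool(motion=[{"claw": -1,"tx": 0,"ty": 0,"tz": 0,"yaw": 0},{"claw": -1,"tx": 0,"ty": 0,"tz": 0,"yaw": 0},{"claw": -1,"tx": 0,"ty": 0,"tz": 0,"yaw": 0},{"claw": -1,"tx": 0,"ty": 0,"tz": 0,"yaw": 0},{"claw": -1,"tx": 0,"ty": 0,"tz": 0,"yaw": 0},{"claw": -1,"tx": 0,"ty": 0,"tz": 0,"yaw": 0},{"claw": -1,"tx": 0,"ty": 0,"tz": 0,"yaw": 0},{"claw": -1,"tx": 0,"ty": 0,"tz": 0,"yaw": 0},{"claw": -1,"tx": 0,"ty": 0,"tz": 0,"yaw": 0},{"claw": -1,"tx": 0,"ty": 0,"tz": 0,"yaw": 0}])

```text
time: 7.9
tool_pos: [0.5464, 0.2084, 0.2563]
tool_rot: [-0.161, 0.987, -0.0, 0.0]
force: [-0.4, 0.1, 1.2]
finger_gap: 0.0
grasp_force: 0.0
```

```bash
python3 - <<'E'
from h import *
c=vision.camera('wrist'); save(c,'w3')
ex=np.array([.948,.319]);ey=np.array([-.319,.948]);o=np.array([.5217,.115])
H=hsv(c);h,S,v=H[...,0].astype(int),H[...,1],H[...,2]
P=world(c,((h<6)|(h>172))&(S>110)&(v>60)); F=np.c_[(P[:,:2]-o)@ex,(P[:,:2]-o)@ey,P[:,2]]
F=F[(F[:,2]>.14)&(F[:,2]<.175)&(abs(F[:,1])<.2)&(abs(F[:,0])<.2)]; print(len(F),np.percentile(F,[5,50,95],axis=0).round(4).tolist())
E
```

```text
405 [[0.042, 0.103, 0.1437], [0.0535, 0.1045, 0.1613], [0.0673, 0.1071, 0.1628]]
```

View pics/w3.png

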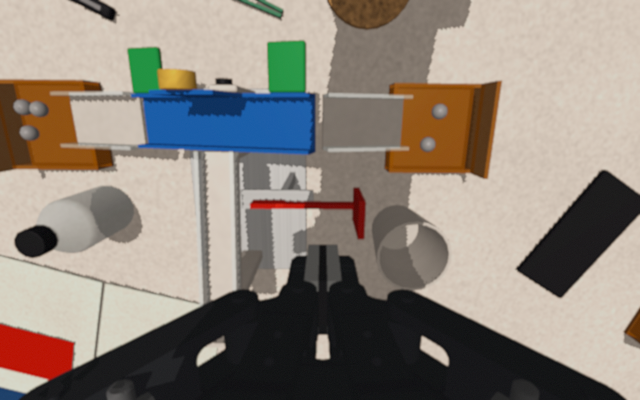

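The wrist view shows all three balls in the right tray at (22,106), (38,108) and (28,132), and the two practice balls still in the left tray. The gate is still over to the right and the shutter is open. I'll check the shutter travel once from the side before handing in.

```bash
python3 - <<'E'
from h import *
ex=np.array([.948,.319]);ey=np.array([-.319,.948]);o=np.array([.5217,.115])
def m(c):
    H=hsv(c);h,s,v=H[...,0].astype(int),H[...,1],H[...,2]
    P=world(c,((h<6)|(h>172))&(s>110)&(v>60)); F=np.c_[(P[:,:2]-o)@ex,(P[:,:2]-o)@ey,P[:,2]]
    k=(F[:,2]<.175)&(F[:,2]>.1)&(F[:,1]<.13)&(F[:,1]>-.03)&(abs(F[:,0]-.055)<.02); F=F[k]
    T=F[F[:,2]>.14]; return len(T),T.mean(0).round(4) if len(T) else 0,np.median(T,0).round(4),F[:,1].min().round(4)
for n in('top','side'):
    print(n,m(dict(np.load(n+'0.npz'))),m(vision.camera(n)))
E
```

```text
top (20, array([0.0539, 0.0677, 0.1575]), array([0.0536, 0.067 , 0.1575]), np.float64(-0.0098)) (0, 0, array([nan, nan, nan]), np.float64(0.0265))
side (38, array([0.0534, 0.0692, 0.1522]), array([0.0531, 0.0689, 0.1512]), np.float64(-0.0061)) (30, array([0.0551, 0.1056, 0.152 ]), array([0.0558, 0.1055, 0.1508]), np.float64(0.0257))
  return _methods._mean(a, axis=axis, dtype=dtype,
  ret = um.true_divide(
```

The balls are in place, but the views show only about 36.5 mm of shutter travel out of 40. I'll push the tab again, a little more firmly.

Emit:
servo_tool(motion=[{"claw": -1,"tx": 0,"ty": -0.15,"tz": 0.5,"yaw": 0},{"claw": -1,"tx": 0,"ty": -0.15,"tz": 1.3,"yaw": 0},{"claw": -1,"tx": 0,"ty": -0.15,"tz": 2.2,"yaw": 0},{"claw": -1,"tx": 0,"ty": -0.15,"tz": 2.9,"yaw": 0},{"claw": -1,"tx": 0,"ty": -0.15,"tz": 3.2,"yaw": 0},{"claw": -1,"tx": 0,"ty": -0.15,"tz": 3.23,"yaw": 0},{"claw": -1,"tx": 0,"ty": 0.1,"tz": 3.23,"yaw": 0},{"claw": -1,"tx": 0,"ty": 0.3,"tz": 3.23,"yaw": 0},{"claw": -1,"tx": 0,"ty": 0.45,"tz": 3.23,"yaw": 0},{"claw": -1,"tx": 0,"ty": 0.55,"tz": 3.23,"yaw": 0}])

```text
time: 8.88
tool_pos: [0.5433, 0.2194, 0.1605]
tool_rot: [-0.159, 0.987, -0.003, 0.001]
force: [16.3, -41.2, -3.8]
finger_gap: -0.0001
grasp_force: 22.0
```

Emit:
servo_tool(motion=[{"claw": -1,"tx": 0,"ty": 0.05,"tz": 0,"yaw": 0},{"claw": -1,"tx": 0,"ty": 0.1,"tz": 0,"yaw": 0},{"claw": -1,"tx": 0,"ty": 0.15,"tz": 0,"yaw": 0},{"claw": -1,"tx": 0,"ty": 0.15,"tz": 0,"yaw": 0},{"claw": -1,"tx": 0,"ty": 0.15,"tz": 0,"yaw": 0}])

```text
time: 9.3
tool_pos: [0.5432, 0.2196, 0.1605]
tool_rot: [-0.157, 0.988, -0.005, 0.002]
force: [18.7, -48.3, -3.7]
finger_gap: 0.0001
grasp_force: 25.7
```

At about 52 N it stops in the same place, so this is the hard end stop and the 36.5 mm figure was within camera error. I'll back off and lift clear.

Emit:
servo_tool(motion=[{"claw": -1,"tx": 0,"ty": -0.3,"tz": 0,"yaw": 0},{"claw": -1,"tx": 0,"ty": -0.9,"tz": 0,"yaw": 0},{"claw": -1,"tx": 0,"ty": -0.9,"tz": -0.5,"yaw": 0},{"claw": -1,"tx": 0,"ty": -0.9,"tz": -1.4,"yaw": 0},{"claw": -1,"tx": 0,"ty": -0.9,"tz": -2.4,"yaw": 0},{"claw": -1,"tx": 0,"ty": -0.9,"tz": -3.2,"yaw": 0},{"claw": -1,"tx": 0,"ty": -0.9,"tz": -3.6,"yaw": 0},{"claw": -1,"tx": 0,"ty": -0.9,"tz": -3.6,"yaw": 0},{"claw": -1,"tx": 0,"ty": -0.9,"tz": -3.6,"yaw": 0},{"claw": -1,"tx": 0,"ty": -0.9,"tz": -3.6,"yaw": 0}])

```text
time: 10.13
tool_pos: [0.5478, 0.2029, 0.2667]
tool_rot: [-0.162, 0.987, -0.0, -0.0]
force: [0.0, -0.2, 0.1]
finger_gap: 0.0
grasp_force: 0.0
```

```bash
python3 - <<'E'
from h import *
c=vision.camera('wrist'); save(c,'w4')
H=hsv(c);h,s,v=H[...,0].astype(int),H[...,1],H[...,2]
nn,L,st,ce=cv2.connectedComponentsWithStats(((h>45)&(h<85)&(s>90)).astype(np.uint8))
for i in range(1,nn):
    if st[i,4]>200: print('green',np.median(world(c,L==i),0).round(4))
ex=np.array([.948,.319]);ey=np.array([-.319,.948]);o=np.array([.5217,.115])
P=world(c,((h<6)|(h>172))&(s>110)&(v>60)); F=np.c_[(P[:,:2]-o)@ex,(P[:,:2]-o)@ey,P[:,2]]
F=F[(F[:,2]>.14)&(F[:,2]<.175)&(abs(F[:,1])<.2)&(abs(F[:,0])<.2)]; print(np.median(F,0))
from bench import sign_off
print(sign_off())
E
```

```text
green [0.4598 0.1495 0.1141]
green [0.4963 0.0356 0.0837]
[0.05401145 0.10425051 0.16128563]
the job is handed in; nothing more can be done
None
```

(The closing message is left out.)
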